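# Refit the splined T-handle and clamp the fence

### The arm

A 7-joint arm with a two-finger parallel gripper is mounted at the origin on the work surface. World frame = base frame: x ahead of the robot, y to its left, z up, the work surface at z = 0. Lengths are in mm, angles in rad, forces in N, time in s.
With the tool pointing down it reaches from about 400 to 850 mm from the base axis. Payload 4.4 kg.
Tool frame: the origin (TCP) lies midway between the tips of the shut fingers; the grasp point (between the pads) lies 19 mm behind it; x points along the fingers, y is the direction in which the jaws open and shut, and the axes are right-handed (so a half turn about x gives the same grasp; the last joint's range is limited). The gripper opens to 94 mm and grips with 3 to 60 N. Pads are 16 mm wide; open, the fingers measure 119 mm over their backs; the gripper's body (75 mm by 177 mm) begins 78 mm behind the grasp point.
Start: joints at [1.23, 0.628, 0.038, 1.517, -0.027, 0.996, -0.02], TCP at [176.409, -625.618, 205.478] pointing down, gripper open.
Joint ranges: [-3.06, 3.06], [-0.37, 2.12], [-1.25, 1.32], [0.18, 2.47], [-1.1, 4.24], [0.23, 1.98], [-2.94, 2.94]. Speed limits (rad/s): [2.57, 2.57, 3.14, 3.14, 3.14, 3.14, 3.14].

### API

Orientations are given as [roll, pitch, yaw] about the fixed x, y, z axes, in that order (R = Rz(yaw) Ry(pitch) Rx(roll)).
In Python, from station import r, camera, get_calibration, workorder gives the robot as it stands.
- The arm moves only by the tool carry_out, never from a script. Its argument "moves" is a list of rows, each a list of 7 numbers: the opening, from 0 (shut) to 1 (fully open), then the shift along the tool's x, y, z in cm, then the turn, a rotation vector about the tool's x, y, z in rad. A call has exactly 5 rows; each row is the pose to reach, as a shift and turn from the pose commanded when the call began, along the tool's axes at that moment; what a row does not reach only later rows make up. A row lasts 1/12 s, in which the tool goes at most 41.7 mm and 7.16 degrees, less where a joint would pass 70% of its speed; a pose out of reach is approached as far as the arm can. A call with a gripper value outside its range is refused whole. The fingers move at their own pace and stop on an object; "grip_force" is the grip in N (left out, the last holds). Time passes only in rows, so rows that repeat a pose let the fingers close, or fill a call up. It gives the time, the measured TCP pose, the force and the opening at its end, in the units of the state.
- r.get_state(): the state, without advancing time (a new reading comes with each control period).
- camera(name): name is "scene" or "top" or "wrist"; returns (picture, depth): 420x560x3 uint8, red, green, blue; 420x560 float32, mm along the optical axis (not along the pixel's ray), 0 where there is no reading.
- get_calibration(name): a dict with "intrinsics" (3x3 intrinsics, pixels), "D" ([k1, k2, p1, p2, k3] as OpenCV has them; the pictures are not rectified), "rvec" (rotation vector, rad) and "tvec" (3), from world to camera coordinates, as OpenCV has them. Camera axes: x right, y down, z forward; pixel columns grow to the right and rows downward; lengths in mm; the calibration is good to about 2 mm. A picture is of the moment at which its call begins: read the wrist's pose just before it. get_calibration takes no time and is no camera call; for the wrist camera it gives the pose at the moment of the call.
- workorder.hand_in(): hands the job in, once; it reports no verdict.
The state is a dict: "time": time; "joint_pos": joint angles; "joint_vel": joint speeds; "joint_efforts": joint torques, N m; "tcp_pos": TCP position; "orientation": TCP orientation; "contact_force": force on the tool from outside, world axes, zero at the start; "ft_torque": the same for the moment, N m; "grip_width": finger opening in mm.
Only numpy, scipy, OpenCV 4.12 (cv2) and the standard library are available. Lean on these libraries where they do the work, as an engineer would, in place of code of your own. Each camera call takes 0.05 s, during which the arm holds its last target. There are 200 camera calls.

### The job

Fit the loose red T-handle onto the splined stub of the fence clamp: turn it until its slots line up with the teeth, slide it down fully home, then turn it clockwise (seen from above) to the stop so the fence is clamped. Leave the handle sitting fully home on the stub, let go, and do not disturb the other things on the bench.

Things in the scene. Friction and masses are not known exactly. Their poses are not given: they have to be found in the camera images.
- handle_mid (a point): Loose T-handle, upright, 74 mm tall, 0.2 to 0.4 kg: red bar on a steel neck 22 mm across on a round black hub 52 mm across, its top 38 mm above the underside. Point: half-way up its axis, 37 mm above the underside; z up its axis, x along the bar.
- handle_bar (a point): Centre of the T-handle's red bar, on the handle's axis, 65 mm above its underside (28 mm above handle_mid). The bar is 110 mm long (along x), 18 mm wide (y), 18 mm tall.
- handle_foot (a point): Centre of the hub's underside, the mouth of its splined bore: 32 mm deep, 18 mm across in the core, with four slots along +x, -x, +y, -y of the handle, each 11 mm wide, 38 mm over their ends. It fits the stub in any of the four quarter-turn positions.
- spindle_seat (a point): Foot of the upright splined steel stub on the green clamp block, on the top of its dark collar (60 mm across, 45 mm above the bench), where the hub's underside rests when home. Turns with the stub: four teeth along +x, -x, +y, -y of this frame, 8 mm wide, 34 mm over the tips, 22 mm tall, a little narrower at the top. The aluminium fence, 42 mm tall, begins 50 mm beyond the axis.
- spindle_tip (a point): Top of the stub: end of the tapered brass nose that stands 8 mm above the teeth (18 mm across at its foot, 8 mm at its tip); 30 mm above spindle_seat, on the axis.
- spindle (a joint): Angle of the stub, rad: grows as it is turned clockwise seen from above, from 0 to 1.4, where it meets a firm stop (clamped). Starts between 0 and 0.6, stays where it is left, needs about 0.3 N m. The fitted handle has about 0.1 rad of play on the teeth each way before it takes the stub along.
- jar_mid (a point): Bystander: closed amber glass jar with a brass lid, 64 mm across, 85 mm tall; this point is 42 mm up on its axis.
- glue_mid (a point): Bystander: yellow glue bottle, 60 mm across, 160 mm tall; this point is 80 mm up on its axis.
- tape_mid (a point): Bystander: yellow tape measure, 68 x 40 mm, 62 mm tall; this point is its centre.
- screwdriver_mid (a point): Bystander: red-handled screwdriver lying down; this point is near its middle.
- offcut_mid (a point): Bystander: wooden offcut 90 x 60 x 35 mm; this point is its centre.
- square_mid (a point): Bystander: try square lying flat, steel blade 200 x 32 mm with a wooden stock; this point is middle of the blade.
- hammer_mid (a point): Bystander: hammer lying down; this point is near its middle.

How it is judged (in metres and radians):
On the way, in this order (a step that is already met when the one before it is completed fails the run):
1. the handle's hub is slid over the teeth, down onto the collar (horizontal distance between handle_mid and spindle_seat below 0.005 m and z of handle_mid in the frame of spindle_seat between 0.03 and 0.042 m and angle between handle_mid's own z axis and vertical below 0.09 rad), for 0.2 s.
2. with the handle home on the stub, the spindle is turned clockwise to its stop (all of step 1 and value of joint spindle above 1.3 rad), for 0.2 s.
At the end, for the whole second after the job is handed in: The handle sits upright (within 5 degrees) on the stub, its underside within 5 mm of the collar and its axis within 5 mm of the stub's; the stub is turned clockwise to within 0.1 rad of its stop (above 1.3 rad); the stub is no longer turning (all of step 2 and velocity of joint spindle below 0.05 rad/s); the robot touches nothing.
It fails at once if a bystander on the bench is moved by more than 3 cm (distance of any of jar_mid, glue_mid, tape_mid, screwdriver_mid, offcut_mid, square_mid, hammer_mid from where it was at the start of the episode above 0.03 m).
It also fails if it takes over 46 s, if anything falls off the work surface, if the arm or the gripper's body presses on something with over 40 N, if the wrist force passes 120 N, or if a joint passes its speed limit or range.

## Working session

There is one attempt and no reset: what is moved stays moved. The work goes in short steps, Python scripts to look and compute and a tool call to move; the robot and the scene stay as the last step left them, time stands still between calls to the robot, and variables do not carry over. Pictures are saved under pics/ and viewed, about 8 in all and at most 12, crops included, and the job is handed in when it is done.

Besides the shell and the picture viewer there is one more tool, called as a command line: name --pt "numbers of a row" for each row, then --argument value for the rest. carry_out: Moves the arm, as the interface text tells. Its arguments: {"type":"object","properties":{"moves":{"type":"array","items":{"type":"array","items":{"type":"number"}}},"grip_force":{"type":"number"}},"required":["moves"]}

```bash
ls; mkdir -p pics; cat > h.py <<'E'
import numpy as np, cv2
from scipy.spatial.transform import Rotation as Rn
from station import r, camera, get_calibration, workorder
def shot(n,f=None):
    c=get_calibration(n); p,d=camera(n)
    if f: cv2.imwrite('pics/'+f,p[:,:,::-1])
    return p,d,c
def cal(c): return np.array(c['intrinsics'],float),np.array(c['D'],float),cv2.Rodrigues(np.array(c['rvec'],float))[0],np.array(c['tvec'],float).ravel()
def ray(c,uv):
    K,D,R,t=cal(c); q=cv2.undistortPoints(np.array(uv,float).reshape(-1,1,2),K,D)[:,0]
    return -R.T@t,np.c_[q,np.ones(len(q))]@R, q
def onz(c,uv,z):
    o,d,_=ray(c,uv); return o+d*((z-o[2])/d[:,2])[:,None]
def cloud(c,dep):
    v,u=np.nonzero(dep>0); o,d,_=ray(c,np.c_[u,v]); P=np.full(dep.shape+(3,),np.nan); P[v,u]=o+d*dep[v,u][:,None]; return P
E
python3 - <<'E'
from h import *
for n in ('scene','top'):
    p,d,c=shot(n,n+'0.png'); np.savez(n+'0.npz',p=p,d=d); print(n,cal(c)[0].tolist(),-cal(c)[2].T@cal(c)[3])
a=cv2.imread('pics/scene0.png');b=cv2.imread('pics/top0.png')
print(r.get_state())
E
```

```text
pics
scene [[411.0057650143968, 0.0, 278.2883941097384], [0.0, 411.0057650143968, 211.23152533135627], [0.0, 0.0, 1.0]] [1019.47488128 -673.11734058 1010.42249549]
top [[397.21936116422967, 0.0, 285.45607072077394], [0.0, 397.21936116422967, 206.60315194369605], [0.0, 0.0, 1.0]] [ 309.23522077  -55.75914102 1178.93749748]
{'time': 0.1, 'joint_pos': array([ 1.23016195,  0.62922718,  0.03848228,  1.51826695, -0.02700186,
        0.99633942, -0.01997388]), 'joint_vel': array([-0.00032134, -0.00165281, -0.00062232, -0.00121   ,  0.00099391,
       -0.00061703,  0.00028014]), 'joint_efforts': array([ 3.91570866e-03, -5.50789011e+01,  1.14795104e+00, -1.87117463e+01,
       -5.20972896e-02,  1.92269840e-02,  1.20317111e-05]), 'tcp_pos': array([ 176.24282593, -625.01167283,  204.66427506]), 'orientation': array([-1.54946825,  1.5690744 ,  1.86695356]), 'contact_force': array([ 0.02684278, -0.30231544, -0.23966089]), 'ft_torque': array([-0.02951705,  0.01127897,  0.0431102 ]), 'grip_width': 94.13237490611404}
```

View pics/top0.png

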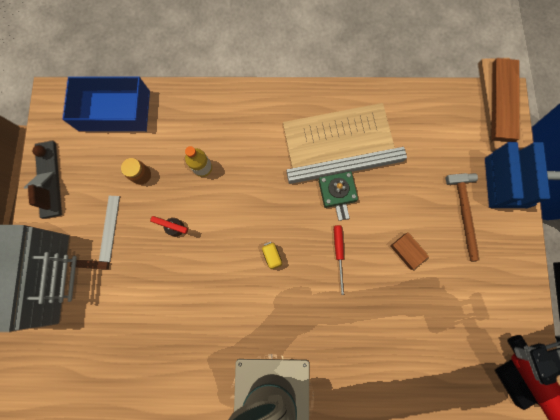

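View pics/scene0.png

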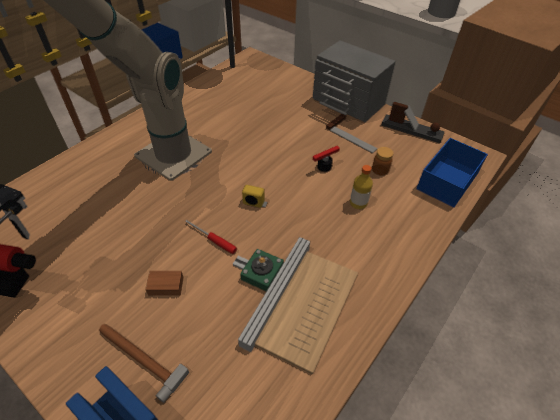

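The top view shows the handle at about (170,227), its bar running from (151,218) to (187,233), and the stub at (340,187). The arm is off to the right. The scene view shows the same layout.

```bash
python3 - <<'E'
from h import *
p=np.load('top0.npz')['p'];d=np.load('top0.npz')['d'];c=get_calibration('top')
hsv=cv2.cvtColor(p,cv2.COLOR_RGB2HSV)
m=(((hsv[...,0]<6)|(hsv[...,0]>174))&(hsv[...,1]>190)&(hsv[...,2]>90)).astype(np.uint8)
m[:, :140]=0;m[:,200:]=0;m[:205]=0;m[245:]=0
P=cloud(c,d)
v,u=np.nonzero(m);print(len(u),'depth z',np.nanmedian(P[v,u,2]))
rc=cv2.minAreaRect(np.c_[u,v].astype(np.float32));bx=cv2.boxPoints(rc)
W=onz(c,bx,72);print(rc,W.round(1).tolist(),'ctr',onz(c,[rc[0]],72))
g=((hsv[...,0]>60)&(hsv[...,0]<95)&(hsv[...,1]>80)).astype(np.uint8)
g[:,:300]=0;g[:,380:]=0;g[:150]=0;g[:,:][225:]=0
v,u=np.nonzero(g);rg=cv2.minAreaRect(np.c_[u,v].astype(np.float32));print(rg,onz(c,[rg[0]],35),np.nanmedian(P[v,u,2]))
print('stub',onz(c,[[340,187]],70))
# nearby heights
for n,(a,b) in dict(jar=(133,170),glue=(196,158),glue2=(205,168),square=(110,225),tape=(272,256),sd=(340,240)).items(): print(n,P[b,a].round())
s=r.get_state();R=Rn.from_euler('xyz',s['orientation']).as_matrix();print(R.round(3))
q=np.array(p[140:240,290:400]);q=cv2.resize(q,None,fx=4,fy=4,interpolation=2);w=cv2.resize(p[190:260,130:215],None,fx=4,fy=4,interpolation=2)
o=np.zeros((400,790,3),np.uint8);o[:,:440]=q;o[:280,445:785]=w;cv2.imwrite('pics/crop.png',o[:,:,::-1])
cw=get_calibration('wrist');K,D,Rw,t=cal(cw);print('wristcam in tool',R.T@(-Rw.T@t-s['tcp_pos']),(R.T@Rw.T).round(2).tolist(),K[0,0])
E
```

```text
222 depth z 73.06291094522135
((168.64999389648438, 224.55003356933594), (37.631099700927734, 6.324555397033691), 18.43494987487793) [[478.9, 346.9, 72.0], [496.2, 342.5, 72.0], [463.1, 238.5, 72.0], [446.0, 243.2, 72.0]] ctr [[470.97431638 292.54955074  72.        ]]
((337.8846130371094, 188.42308044433594), (28.632957458496094, 32.55527877807617), 78.69007110595703) [[ 588.628696   -191.08334371   35.        ]] 35.788445738023825
stub [[ 584.32152079 -193.05836822   70.        ]]
jar [627. 403.  84.]
glue [651. 212. 124.]
glue2 [640. 199.  64.]
square [478. 491.   4.]
tape [386.  -1.  60.]
sd [ 437. -196.   26.]
[[-0.001  0.271 -0.962]
 [ 0.002 -0.962 -0.271]
 [-1.    -0.002  0.   ]]
wristcam in tool [-178.29376964    0.4858585   -70.26239554] [[0.0, -0.24, 0.97], [1.0, -0.0, -0.0], [0.0, 0.97, 0.24]] 345.83604047304203
```

View pics/crop.png

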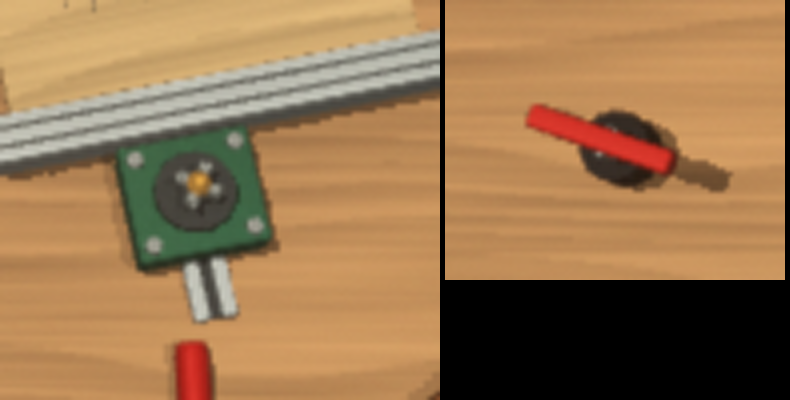

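```bash
cat > plan.py <<'E'
import sys; from h import *
# usage: plan.py x y z yaw_of_tool_y  -> total shift (cm, tool axes), turn vector
x,y,z,a=map(float,sys.argv[1:5]); s=r.get_state()
R=Rn.from_euler('xyz',s['orientation']).as_matrix()
X=np.array([0,0,-1.]);Y=np.array([np.cos(a),np.sin(a),0]);T=np.c_[X,Y,np.cross(X,Y)]
print('t',round(s['time'],2),'tcp',s['tcp_pos'].round(1),'F',s['contact_force'].round(1),'M',s['ft_torque'].round(2),'q',s['joint_pos'].round(2),'w',round(s['grip_width'],1))
print('shift cm',(R.T@(np.array([x,y,z])-s['tcp_pos'])/10).round(2),'turn',Rn.from_matrix(R.T@T).as_rotvec().round(3),'yaw now',round(float(np.arctan2(R[1,1],R[0,1])),3))
E
python3 plan.py 586 -192 190 -0.314
```

```text
t 0.1 tcp [ 176.2 -625.   204.7] F [ 0.  -0.3 -0.2] M [-0.03  0.01  0.04] q [ 1.23  0.63  0.04  1.52 -0.03  1.   -0.02] w 94.1
shift cm [  1.52 -30.55 -51.19] turn [-0.982 -0.001  0.002] yaw now -1.296
```

carry_out --pt "1 0.1 -2 -3.4 -0.07 0 0" --pt "1 0.2 -4 -6.8 -0.14 0 0" --pt "1 0.3 -6 -10.2 -0.21 0 0" --pt "1 0.4 -8 -13.6 -0.28 0 0" --pt "1 0.5 -10 -17 -0.35 0 0" --grip_force 30

```text
time: 0.52
tcp_pos: [313.7, -481.5, 200.1]
orientation: [-1.736, 1.57, 2.033]
contact_force: [0.1, -0.4, -0.5]
grip_width: 93.7
```

```bash
python3 plan.py 586 -192 190 -0.314
```

```text
t 0.52 tcp [ 313.7 -481.5  200.1] F [ 0.1 -0.4 -0.5] M [-0.04 -0.04 -0.04] q [ 0.99  0.53 -0.06  1.74  0.04  0.88 -0.04] w 93.7
shift cm [  1.02  -7.43 -39.05] turn [-0.629 -0.     0.001] yaw now -0.943
```

carry_out --pt "1 0.1 -0.8 -3.9 -0.065 0 0" --pt "1 0.2 -1.6 -7.8 -0.13 0 0" --pt "1 0.3 -2.3 -11.7 -0.195 0 0" --pt "1 0.4 -3 -15.6 -0.26 0 0" --pt "1 0.5 -3.7 -19.5 -0.32 0 0"

```text
time: 0.93
tcp_pos: [450.2, -337.5, 195.3]
orientation: [-1.42, 1.57, 2.67]
contact_force: [1.2, 0.0, 0.6]
grip_width: 94.2
```

```bash
python3 plan.py 586 -192 190 -0.314
```

```text
t 0.93 tcp [ 450.2 -337.5  195.3] F [1.2 0.  0.6] M [-0.08 -0.11 -0.04] q [ 0.7   0.52 -0.16  1.77  0.1   0.86 -0.13] w 94.2
shift cm [  0.53   2.54 -19.74] turn [-0.309 -0.     0.   ] yaw now -0.623
```

carry_out --pt "1 0.1 0.6 -4 -0.07 0 0" --pt "1 0.2 1.2 -8 -0.14 0 0" --pt "1 0.3 1.8 -12 -0.21 0 0" --pt "1 0.4 2.2 -16 -0.26 0 0" --pt "1 0.5 2.5 -19.7 -0.31 0 0"

```text
time: 1.35
tcp_pos: [586.4, -192.0, 190.1]
orientation: [-2.535, 1.57, 1.864]
contact_force: [1.0, -0.5, 0.0]
grip_width: 94.2
```

carry_out --pt "1 0 0 0 0 0 0" --pt "1 0 0 0 0 0 0" --pt "1 0 0 0 0 0 0" --pt "1 0 0 0 0 0 0" --pt "1 0 0 0 0 0 0"

```text
time: 1.77
tcp_pos: [584.0, -196.1, 190.5]
orientation: [-0.381, 1.57, -2.271]
contact_force: [-0.2, -0.5, -0.6]
grip_width: 94.0
```

```bash
python3 - <<'E'
from h import *
p,d,c=shot('wrist','w1.png'); np.savez('w1.npz',p=p,d=d,**{k:np.array(v) for k,v in c.items()}); s=r.get_state();print(s['time'],s['tcp_pos'],s['joint_pos'])
E
```

```text
1.8167 [ 584.22076762 -195.87471774  190.55669799] [ 0.42376228  0.60258162 -0.23700181  1.62867047  0.16771618  0.93051847
 -0.19220681]
```

View pics/w1.png

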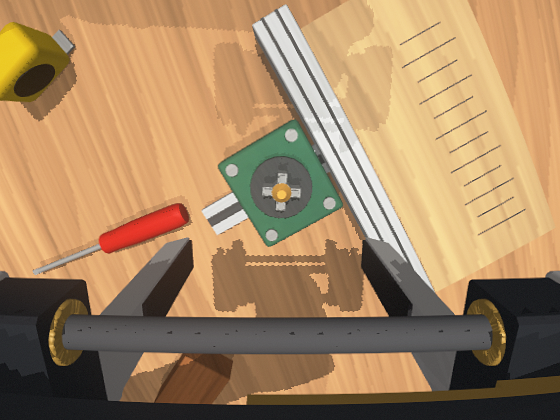

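The wrist view shows the stub's brass nose at about (281,193) with four bright teeth around it, and the collar centred at about (281,187).

```bash
cat > stub.py <<'E'
from h import *
z=np.load('w1.npz');p=z['p'];d=z['d'];c={k:z[k] for k in('intrinsics','D','rvec','tvec')}
hsv=cv2.cvtColor(p,cv2.COLOR_RGB2HSV).astype(int);P=cloud(c,d)
vv,uu=np.mgrid[:420,:560];near=np.hypot(uu-281,vv-187)<42
g=near&(hsv[...,0]>40)&(hsv[...,0]<95)&(hsv[...,1]>60)
dark=(near&~g).astype(np.uint8);n,l,st,ce=cv2.connectedComponentsWithStats(dark);k=l[187,270]
cn=max(cv2.findContours((l==k).astype(np.uint8),0,1)[0],key=cv2.contourArea)
e=cv2.fitEllipse(cv2.convexHull(cn));print('collar',e,onz(c,[e[0]],45))
br=near&(hsv[...,0]>8)&(hsv[...,0]<28)&(hsv[...,1]>130)&(np.hypot(uu-281,vv-193)<14)
v,u=np.nonzero(br);bc=[u.mean(),v.mean()];print('brass',bc,len(u),onz(c,[bc],71),'topz',np.nanmax(P[v,u,2]))
A=onz(c,[e[0]],45)[0,:2]
te=near&(P[...,2]>62)&(P[...,2]<70.5)&~br
v,u=np.nonzero(te);Q=P[v,u,:2]
print('teeth',len(u),Q.mean(0),np.nanmedian(P[v,u,2]))
bri=near&(hsv[...,1]<50)&(hsv[...,2]>110)&(np.hypot(uu-281,vv-190)<30);v,u=np.nonzero(bri)
W=onz(c,np.c_[u,v],67)[:,:2]
C=.5*(A+onz(c,[bc],71)[0,:2])
for nm,S in(('depth',Q),('bright',W)):
  for C in(A,Q.mean(0)):
    D_=S-C;rr=np.hypot(*D_.T);th=np.arctan2(D_[:,1],D_[:,0]);s=(rr>10)&(rr<18.5)
    q=np.mean(np.exp(4j*th[s]));print(nm,C.round(1),s.sum(),'angle mod 90:',np.angle(q)/4,abs(q))
vis=cv2.resize(p[140:240,230:340],None,fx=5,fy=5,interpolation=0);cv2.imwrite('pics/stub.png',vis[:,:,::-1])
E
python3 stub.py
```

```text
collar ((280.8138732910156, 186.82115173339844), (62.0422248840332, 62.187843322753906), 9.804962158203125) [[ 590.36602553 -187.85274687   45.        ]]
brass [np.float64(281.175), np.float64(192.4)] 280 [[ 590.36091325 -187.96197545   71.        ]] topz 75.50989912700169
teeth 352 [ 590.04176256 -187.67302036] 65.10807805039263
depth [ 590.4 -187.9] 274 angle mod 90: -0.3710308038309019 0.7485002992423722
depth [ 590.  -187.7] 274 angle mod 90: -0.3714206185206505 0.7553529866421387
bright [ 590.4 -187.9] 319 angle mod 90: -0.3687017221324621 0.7260756462868804
bright [ 590.  -187.7] 321 angle mod 90: -0.3698422670592553 0.7302782877617562
```

View pics/stub.png

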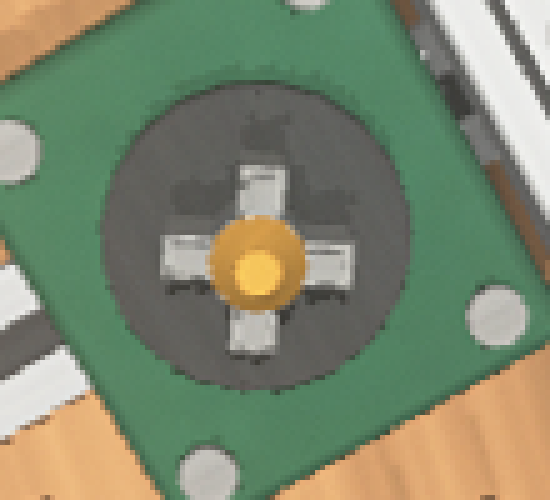

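```bash
python3 plan.py 471 292 170 -0.308
```

```text
t 1.82 tcp [ 584.2 -195.9  190.6] F [-1.  -0.1 -0.3] M [ 0.01 -0.04  0.03] q [ 0.42  0.6  -0.24  1.63  0.17  0.93 -0.19] w 93.7
shift cm [  2.02 -26.04 -42.78] turn [-0.011  0.001  0.   ] yaw now -0.319
```

carry_out --pt "1 0.1 -1.7 -2.8 0 0 0" --pt "1 0.2 -3.4 -5.6 0 0 0" --pt "1 0.3 -5.2 -8.5 0 0 0" --pt "1 0.5 -7 -11.4 0 0 0" --pt "1 0.7 -8.7 -14.3 0 0 0"

```text
time: 2.23
tcp_pos: [546.0, -31.0, 183.7]
orientation: [1.207, 1.57, -0.682]
contact_force: [0.5, 0.3, 0.1]
grip_width: 93.9
```

carry_out --pt "1 0.1 -1.7 -2.8 0 0 0" --pt "1 0.2 -3.4 -5.6 0 0 0" --pt "1 0.3 -5.2 -8.5 0 0 0" --pt "1 0.5 -7 -11.4 0 0 0" --pt "1 0.7 -8.7 -14.3 0 0 0"

```text
time: 2.65
tcp_pos: [508.1, 132.2, 176.8]
orientation: [1.613, 1.57, -0.276]
contact_force: [0.2, 0.5, 0.1]
grip_width: 93.7
```

carry_out --pt "1 0.1 -1.7 -2.8 0 0 0" --pt "1 0.2 -3.4 -5.6 0 0 0" --pt "1 0.3 -5.2 -8.5 0 0 0" --pt "1 0.5 -7 -11.4 0 0 0" --pt "1 0.7 -8.7 -14.3 0 0 0"

```text
time: 3.07
tcp_pos: [470.2, 295.3, 169.8]
orientation: [1.745, 1.57, -0.143]
contact_force: [0.1, -0.2, -0.2]
grip_width: 94.6
```

carry_out --pt "1 0 0 0 0 0 0" --pt "1 0 0 0 0 0 0" --pt "1 0 0 0 0 0 0" --pt "1 0 0 0 0 0 0" --pt "1 0 0 0 0 0 0"

```text
time: 3.48
tcp_pos: [471.2, 292.7, 169.6]
orientation: [0.661, 1.57, -1.229]
contact_force: [-0.1, 0.2, -0.8]
grip_width: 93.7
```

```bash
python3 - <<'E'
from h import *
p,d,c=shot('wrist','w2.png')
hsv=cv2.cvtColor(p,cv2.COLOR_RGB2HSV)
m=(((hsv[...,0]<6)|(hsv[...,0]>174))&(hsv[...,1]>170)&(hsv[...,2]>60)).astype(np.uint8)
n,l,st,ce=cv2.connectedComponentsWithStats(m);k=1+np.argmax(st[1:,4]);print(st[k],ce[k])
P=cloud(c,d);s=(l==k)&(P[...,2]>71)&(P[...,2]<77)
v,u=np.nonzero(s);Q=P[v,u];rc=cv2.minAreaRect(Q[:,:2].astype(np.float32));print('3d',len(u),np.median(Q[:,2]),rc)
u0,s_,vt=np.linalg.svd(Q[:,:2]-Q[:,:2].mean(0),full_matrices=False);print('axis',np.arctan2(vt[0,1],vt[0,0])%np.pi,Q[:,:2].mean(0))
ru=cv2.minAreaRect(np.c_[u,v].astype(np.float32));b=onz(c,cv2.boxPoints(ru),74);print('ctr74',b.mean(0),b.round(1).tolist())
E
python3 plan.py 471 292 170 -0.308
```

```text
[ 266  136   23  129 2702] [276.90858623 199.16987417]
3d 2492 72.719795440533 ((472.52099609375, 297.78326416015625), (108.13340759277344, 17.022510528564453), 71.89799499511719)
axis 1.245189455555912 [473.18000632 300.01313013]
ctr74 [472.56826314 298.41841091  74.        ] [[481.7, 351.8, 74.0], [497.2, 346.6, 74.0], [464.2, 244.8, 74.0], [447.2, 250.5, 74.0]]
t 3.53 tcp [471.1 293.  169.6] F [ 0.4 -0.7  0.7] M [ 0.01 -0.05  0.04] q [-0.45  0.54 -0.24  1.82  0.17  0.8  -1.09] w 94.8
shift cm [-0.04  0.02  0.1 ] turn [-0.011  0.    -0.   ] yaw now -0.319
```

View pics/w2.png

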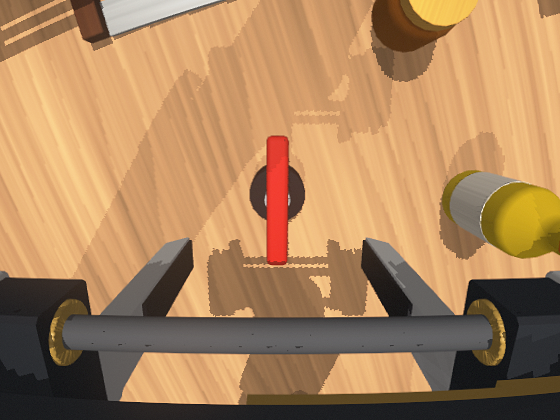

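The bar is centred in the wrist view from (277,136) to (277,264), with the fingers clear on both sides. The jar and glue bottle are well away.

carry_out --pt "1 1.5 0 -0.2 0 0 0" --pt "1 3.5 0 -0.4 0 0 0" --pt "1 5.5 0 -0.5 0 0 0" --pt "1 7 0 -0.5 0 0 0" --pt "1 8 0 -0.5 0 0 0"

```text
time: 3.95
tcp_pos: [471.7, 298.0, 88.1]
orientation: [-0.486, 1.569, -2.374]
contact_force: [0.4, -0.3, 0.7]
grip_width: 94.1
```

carry_out --pt "1 1 0 0 0 0 0" --pt "1 2 0 0 0 0 0" --pt "1 2.8 0 0 0 0 0" --pt "1 3.1 0 0 0 0 0" --pt "1 3.1 0 0 0 0 0"

```text
time: 4.37
tcp_pos: [471.6, 299.2, 57.9]
orientation: [-0.574, 1.57, -2.461]
contact_force: [0.5, -1.0, 0.5]
grip_width: 94.1
```

```bash
python3 plan.py 472.6 298 58 -0.316
```

```text
t 4.37 tcp [471.6 299.2  57.9] F [ 0.5 -1.   0.5] M [-0.03 -0.05  0.  ] q [-0.49  0.71 -0.19  1.89  0.23  0.56 -1.15] w 94.1
shift cm [-0.01  0.13  0.08] turn [-0.     0.001  0.001] yaw now -0.316
```

carry_out --pt "0.5 0 0.1 0.1 0 0 0" --pt "0.3 0 0.1 0.1 0 0 0" --pt "0.2 0 0.1 0.1 0 0 0" --pt "0.1 0 0.1 0.1 0 0 0" --pt "0 0 0.1 0.1 0 0 0" --grip_force 40

```text
time: 4.78
tcp_pos: [472.8, 298.3, 58.9]
orientation: [2.451, 1.57, 0.564]
contact_force: [-0.1, 0.3, -0.6]
grip_width: 63.9
```

carry_out --pt "0 0 0 0 0 0 0" --pt "0 0 0 0 0 0 0" --pt "0 0 0 0 0 0 0" --pt "0 0 0 0 0 0 0" --pt "0 0 0 0 0 0 0"

```text
time: 5.2
tcp_pos: [472.6, 298.2, 58.5]
orientation: [0.18, 1.571, -1.707]
contact_force: [-0.4, -1.5, 0.2]
grip_width: 30.8
```

```bash
python3 plan.py 472.6 298 58 -0.316
```

```text
t 5.2 tcp [472.6 298.2  58.5] F [-0.4 -1.5  0.2] M [-0.02 -0.08  0.06] q [-0.49  0.71 -0.19  1.89  0.23  0.56 -1.15] w 30.8
shift cm [0.05 0.01 0.01] turn [-0.  0. -0.] yaw now -0.316
```

carry_out --pt "0 0 0 0 0 0 0" --pt "0 0 0 0 0 0 0" --pt "0 0 0 0 0 0 0" --pt "0 0 0 0 0 0 0" --pt "0 0 0 0 0 0 0"

```text
time: 5.62
tcp_pos: [472.7, 298.1, 58.4]
orientation: [1.961, 1.571, 0.074]
contact_force: [0.7, -1.4, -0.3]
grip_width: 17.6
```

carry_out --pt "0 -0.5 0 0 0 0 0" --pt "0 -2 0 0 0 0 0" --pt "0 -5 0 0 0 0 0" --pt "0 -8 0 0 0 0 0" --pt "0 -10 0 0 0 0 0"

```text
time: 6.03
tcp_pos: [472.6, 298.5, 160.7]
orientation: [2.669, 1.57, 0.782]
contact_force: [0.1, 1.0, -3.6]
grip_width: 17.1
```

```bash
python3 plan.py 590.4 -187.9 160 -0.370
```

```text
t 6.03 tcp [472.6 298.5 160.7] F [ 0.1  1.  -3.6] M [-0.03 -0.11  0.01] q [-0.46  0.56 -0.24  1.82  0.18  0.78 -1.1 ] w 17.1
shift cm [4.000e-02 2.630e+01 4.258e+01] turn [ 0.054 -0.001 -0.001] yaw now -0.316
```

carry_out --pt "0 0 1.7 2.8 0 0 0" --pt "0 0 3.4 5.6 0 0 0" --pt "0 0 5.2 8.5 0 0 0" --pt "0 0 7 11.4 0 0 0" --pt "0 0 8.7 14.2 0 0 0"

```text
time: 6.45
tcp_pos: [510.7, 134.2, 158.5]
orientation: [-0.59, 1.57, -2.477]
contact_force: [0.7, 1.4, -3.5]
grip_width: 17.5
```

carry_out --pt "0 0 1.7 2.8 0 0 0" --pt "0 0 3.4 5.6 0 0 0" --pt "0 0 5.2 8.5 0 0 0" --pt "0 0 7 11.4 0 0 0" --pt "0 0 8.7 14.2 0 0 0"

```text
time: 6.87
tcp_pos: [549.2, -27.7, 158.4]
orientation: [-1.126, 1.57, -3.013]
contact_force: [-0.0, 0.5, -2.8]
grip_width: 17.8
```

carry_out --pt "0 0 1.7 2.8 0 0 0" --pt "0 0 3.4 5.6 0.02 0 0" --pt "0 0 5.5 8.8 0.04 0 0" --pt "0 0 7.5 11.9 0.054 0 0" --pt "0 0 8.8 14.1 0.054 0 0"

```text
time: 7.28
tcp_pos: [589.2, -191.7, 158.3]
orientation: [0.098, 1.569, -1.847]
contact_force: [0.3, -1.0, -3.0]
grip_width: 17.5
```

carry_out --pt "0 0 0 0 0 0 0" --pt "0 0 0 0 0 0 0" --pt "0 0 0 0 0 0 0" --pt "0 0 0 0 0 0 0" --pt "0 0 0 0 0 0 0"

```text
time: 7.7
tcp_pos: [589.4, -185.2, 158.5]
orientation: [-2.409, 1.57, 1.936]
contact_force: [-0.0, -0.1, -3.0]
grip_width: 17.5
```

```bash
python3 plan.py 590.4 -187.9 140 -0.370; python3 - <<'E'
from h import *
p,d,c=shot('wrist','w3.png');np.savez('w3.npz',p=p,d=d,**{k:np.array(v) for k,v in c.items()})
hsv=cv2.cvtColor(p,cv2.COLOR_RGB2HSV)
m=(((hsv[...,0]<6)|(hsv[...,0]>174))&(hsv[...,1]>170)&(hsv[...,2]>60)).astype(np.uint8);m[:,:200]=0;m[:,360:]=0
n,l,st,ce=cv2.connectedComponentsWithStats(m);k=1+np.argmax(st[1:,4]);print(st[k],ce[k])
P=cloud(c,d);v,u=np.nonzero(l==k);Q=P[v,u];Q=Q[~np.isnan(Q[:,0])];h=np.percentile(Q[:,2],95);Q=Q[Q[:,2]>h-5];rc=cv2.minAreaRect(Q[:,:2].astype(np.float32));print(h,rc)
pl=np.linalg.lstsq(np.c_[Q[:,:2]-Q[:,:2].mean(0),np.ones(len(Q))],Q[:,2],rcond=None)[0];print('tilt',pl)
E
```

```text
t 7.7 tcp [ 589.4 -185.2  158.5] F [-0.  -0.1 -3. ] M [-0.06 -0.08  0.01] q [ 0.41  0.64 -0.24  1.66  0.19  0.87 -0.28] w 17.5
shift cm [1.85 0.19 0.22] turn [ 0.003 -0.001  0.001] yaw now -0.367
[ 259  155   36  162 5528] [276.72051375 234.9804631 ]
173.9746572512779 ((592.822998046875, -175.200927734375), (86.40866088867188, 17.738412857055664), 69.05125427246094)
tilt [-1.01112933e-02  1.74034288e-03  1.72681423e+02]
```

View pics/w3.png

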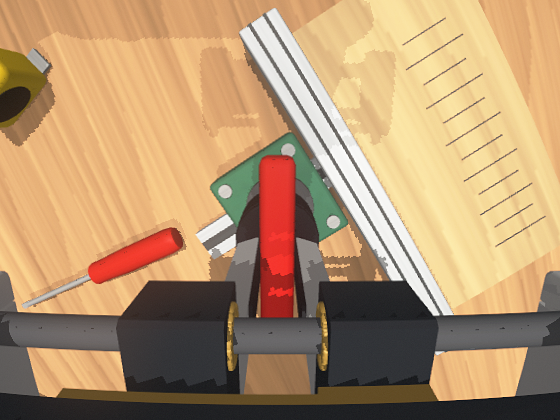

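The bar is held squarely by the fingers at (277,160–315), above the collar at about (280,190). Its angle is 1.205 rad against teeth at 1.201, and the handle's axis coincides with the TCP.

carry_out --pt "0 0 0.2 0.2 0 0 0" --pt "0 0.5 0.2 0.2 0 0 0" --pt "0 1 0.2 0.2 0 0 0" --pt "0 1.5 0.2 0.2 0 0 0" --pt "0 1.5 0.2 0.2 0 0 0"

```text
time: 8.17
tcp_pos: [589.5, -189.5, 141.9]
orientation: [-1.472, 1.568, 2.87]
contact_force: [-0.2, -0.4, -4.3]
grip_width: 17.7
```

carry_out --pt "0 0 0 0 0 0 0" --pt "0 0 0 0 0 0 0" --pt "0 0 0 0 0 0 0" --pt "0 0 0 0 0 0 0" --pt "0 0 0 0 0 0 0"

```text
time: 8.58
tcp_pos: [590.8, -189.8, 143.7]
orientation: [1.676, 1.57, -0.265]
contact_force: [0.1, 0.9, -3.5]
grip_width: 17.8
```

```bash
python3 plan.py 590.4 -187.9 103.4 -0.370
```

```text
t 8.58 tcp [ 590.8 -189.8  143.7] F [ 0.1  0.9 -3.5] M [ 0.05 -0.03 -0.02] q [ 0.41  0.66 -0.24  1.66  0.19  0.84 -0.28] w 17.8
shift cm [ 4.03 -0.11 -0.17] turn [-0. -0. -0.] yaw now -0.37
```

carry_out --pt "0 0 -0.1 -0.2 0 0 0" --pt "0 0.3 -0.1 -0.2 0 0 0" --pt "0 0.6 -0.1 -0.2 0 0 0" --pt "0 0.9 -0.1 -0.2 0 0 0" --pt "0 0.9 -0.1 -0.2 0 0 0"

```text
time: 9.0
tcp_pos: [589.8, -187.5, 133.6]
orientation: [-1.405, 1.569, 2.938]
contact_force: [0.5, 0.4, -3.7]
grip_width: 17.5
```

```bash
python3 plan.py 590.4 -187.9 103.4 -0.370
```

```text
t 9.0 tcp [ 589.8 -187.5  133.6] F [ 0.5  0.4 -3.7] M [ 0.02 -0.02  0.03] q [ 0.4   0.67 -0.23  1.67  0.2   0.82 -0.28] w 17.5
shift cm [3.02 0.08 0.02] turn [-0.     0.     0.001] yaw now -0.37
```

Within 0.8 mm; descend gently.

carry_out --pt "0 0.2 0.05 0 0 0 0" --pt "0 0.4 0.05 0 0 0 0" --pt "0 0.6 0.05 0 0 0 0" --pt "0 0.8 0.05 0 0 0 0" --pt "0 1.0 0.05 0 0 0 0"

```text
time: 9.42
tcp_pos: [590.9, -187.8, 124.3]
orientation: [-1.778, 1.571, 2.564]
contact_force: [0.5, 0.5, -3.0]
grip_width: 17.6
```

```bash
python3 plan.py 590.4 -187.9 103.4 -0.370
```

```text
t 9.42 tcp [ 590.9 -187.8  124.3] F [ 0.5  0.5 -3. ] M [-0.03 -0.03 -0.01] q [ 0.4   0.69 -0.23  1.68  0.2   0.8  -0.29] w 17.6
shift cm [ 2.09 -0.04  0.03] turn [-0. -0.  0.] yaw now -0.37
```

carry_out --pt "0 0.2 0 0 0 0 0" --pt "0 0.4 0 0 0 0 0" --pt "0 0.6 0 0 0 0 0" --pt "0 0.8 0 0 0 0 0" --pt "0 1.0 0 0 0 0 0"

```text
time: 9.83
tcp_pos: [590.9, -187.8, 114.3]
orientation: [1.688, 1.571, -0.253]
contact_force: [-0.1, 0.1, -3.6]
grip_width: 17.8
```

```bash
python3 plan.py 590.4 -187.9 103.4 -0.370
```

```text
t 9.83 tcp [ 590.9 -187.8  114.3] F [-0.1  0.1 -3.6] M [-0.04 -0.04  0.06] q [ 0.4   0.7  -0.23  1.69  0.21  0.78 -0.29] w 17.8
shift cm [ 1.09 -0.04  0.03] turn [-0. -0. -0.] yaw now -0.37
```

Engaged over the teeth with no contact force. The rest of the descent follows.

carry_out --pt "0 0.3 0 0 0 0 0" --pt "0 0.5 0 0 0 0 0" --pt "0 0.7 0 0 0 0 0" --pt "0 0.9 0 0 0 0 0" --pt "0 1.0 0 0 0 0 0"

```text
time: 10.25
tcp_pos: [590.7, -187.7, 104.1]
orientation: [-1.447, 1.57, 2.895]
contact_force: [0.8, -0.4, -2.8]
grip_width: 17.2
```

```bash
python3 plan.py 590.4 -187.9 103.4 -0.370
```

```text
t 10.25 tcp [ 590.7 -187.7  104.1] F [ 0.8 -0.4 -2.8] M [-0.08 -0.02  0.  ] q [ 0.4   0.71 -0.22  1.69  0.21  0.76 -0.3 ] w 17.2
shift cm [ 0.07 -0.02  0.03] turn [-0.  0.  0.] yaw now -0.37
```

carry_out --pt "0 0.05 0 0 0 0 0" --pt "0 0.1 0 0 0 0 0" --pt "0 0.15 0 0 0 0 0" --pt "0 0.15 0 0 0 0 0" --pt "0 0.15 0 0 0 0 0"

```text
time: 10.67
tcp_pos: [591.1, -187.7, 103.4]
orientation: [1.671, 1.57, -0.27]
contact_force: [-0.3, -0.0, 1.6]
grip_width: 17.9
```

```bash
python3 plan.py 590.4 -187.9 103.4 -0.370
```

```text
t 10.67 tcp [ 591.1 -187.7  103.4] F [-0.3 -0.   1.6] M [0.05 0.23 0.  ] q [ 0.4   0.71 -0.22  1.69  0.21  0.76 -0.3 ] w 17.9
shift cm [ 0.   -0.06  0.04] turn [-0. -0. -0.] yaw now -0.37
```

Home (z 103.4, with a slight upward reaction). Next is the clockwise turn, which is positive about tool x.

carry_out --pt "0 0 0 0 0.06 0 0" --pt "0 0 0 0 0.13 0 0" --pt "0 0 0 0 0.21 0 0" --pt "0 0 0 0 0.29 0 0" --pt "0 0 0 0 0.36 0 0"

```text
time: 11.08
tcp_pos: [590.9, -188.1, 103.4]
orientation: [0.865, 1.57, -1.439]
contact_force: [-1.7, -0.9, 1.0]
grip_width: 17.6
```

```bash
python3 plan.py 590.9 -187.7 103.4 -0.73
```

```text
t 11.08 tcp [ 590.9 -188.1  103.4] F [-1.7 -0.9  1. ] M [-0.12  0.32  0.45] q [ 0.34  0.71 -0.12  1.7   0.12  0.74 -0.57] w 17.6
shift cm [ 0.   -0.03 -0.04] turn [-0.002  0.001 -0.001] yaw now -0.732
```

carry_out --pt "0 0 0 0 0.07 0 0" --pt "0 0 0 0 0.14 0 0" --pt "0 0 0 0 0.21 0 0" --pt "0 0 0 0 0.28 0 0" --pt "0 0 0 0 0.34 0 0"

```text
time: 11.5
tcp_pos: [590.9, -188.3, 103.4]
orientation: [1.354, 1.57, -1.288]
contact_force: [-0.3, -2.0, 0.9]
grip_width: 17.5
```

```bash
python3 plan.py 590.9 -187.7 103.4 -1.07
```

```text
t 11.5 tcp [ 590.9 -188.3  103.4] F [-0.3 -2.   0.9] M [-0.08  0.34  0.45] q [ 0.28  0.7  -0.02  1.7   0.02  0.74 -0.83] w 17.5
shift cm [ 0.   -0.05 -0.02] turn [-0.002  0.    -0.001] yaw now -1.072
```

carry_out --pt "0 0 0 0 0.05 0 0" --pt "0 0 0 0 0.1 0 0" --pt "0 0 0 0 0.15 0 0" --pt "0 0 0 0 0.2 0 0" --pt "0 0 0 0 0.25 0 0"

```text
time: 11.92
tcp_pos: [591.0, -188.3, 103.5]
orientation: [1.734, 1.57, -1.158]
contact_force: [-0.3, -1.1, 0.1]
grip_width: 18.1
```

```bash
python3 plan.py 590.9 -187.7 103.4 -1.32
```

```text
t 11.92 tcp [ 591.  -188.3  103.5] F [-0.3 -1.1  0.1] M [-0.14  0.23  0.61] q [ 0.23  0.71  0.05  1.7  -0.04  0.74 -1.02] w 18.1
shift cm [ 0.01 -0.06 -0.  ] turn [-0.001 -0.    -0.001] yaw now -1.321
```

carry_out --pt "0 0 0 0 0.04 0 0" --pt "0 0 0 0 0.08 0 0" --pt "0 0 0 0 0.12 0 0" --pt "0 0 0 0 0.15 0 0" --pt "0 0 0 0 0.15 0 0"

```text
time: 12.33
tcp_pos: [591.9, -188.1, 103.5]
orientation: [2.333, 1.568, -0.706]
contact_force: [0.3, -2.7, 0.7]
grip_width: 19.4
```

```bash
python3 plan.py 590.9 -187.7 103.4 -1.47
```

```text
t 12.33 tcp [ 591.9 -188.1  103.5] F [ 0.3 -2.7  0.7] M [-0.27 -0.19  1.1 ] q [ 0.21  0.71  0.09  1.7  -0.08  0.74 -1.13] w 19.4
shift cm [ 0.01 -0.05  0.09] turn [ 0.002 -0.002 -0.002] yaw now -1.468
```

Torque rose to 1.1 N·m and the bar started twisting in the pads (opening 17.6 → 19.4), so the stop is reached. It also agrees with the teeth having started about 0.54 rad off the block's axes. Next I unwind the pad twist, release and lift straight up.

carry_out --pt "0 0 0 0 0 0 0" --pt "0 0 0 0 0 0 0" --pt "0 0 0 0 -0.04 0 0" --pt "0 0 0 0 -0.08 0 0" --pt "0 0 0 0 -0.1 0 0"

```text
time: 12.75
tcp_pos: [591.8, -188.1, 103.5]
orientation: [2.887, 1.569, -0.054]
contact_force: [0.8, -1.3, 2.1]
grip_width: 18.1
```

```bash
python3 plan.py 590.9 -187.7 103.4 -1.37
```

```text
t 12.75 tcp [ 591.8 -188.1  103.5] F [ 0.8 -1.3  2.1] M [-0.16 -0.42  0.35] q [ 0.23  0.71  0.06  1.7  -0.06  0.74 -1.05] w 18.1
shift cm [ 0.01 -0.05  0.08] turn [ 0.    -0.002 -0.001] yaw now -1.37
```

carry_out --pt "0.3 0 0 0 0 0 0" --pt "0.6 0 0 0 0 0 0" --pt "1 0 0 0 0 0 0" --pt "1 0 0 0 0 0 0" --pt "1 0 0 0 0 0 0"

```text
time: 13.17
tcp_pos: [590.4, -187.5, 102.7]
orientation: [-0.602, 1.57, 2.739]
contact_force: [0.4, 0.1, -0.5]
grip_width: 47.8
```

carry_out --pt "1 0 0 0 0 0 0" --pt "1 0 0 0 0 0 0" --pt "1 0 0 0 0 0 0" --pt "1 0 0 0 0 0 0" --pt "1 0 0 0 0 0 0"

```text
time: 13.58
tcp_pos: [590.9, -187.7, 103.0]
orientation: [2.693, 1.571, -0.248]
contact_force: [0.6, 0.4, -0.2]
grip_width: 81.5
```

carry_out --pt "1 -0.5 0 0 0 0 0" --pt "1 -2 0 0 0 0 0" --pt "1 -5 0 0 0 0 0" --pt "1 -8 0 0 0 0 0" --pt "1 -10 0 0 0 0 0"

```text
time: 14.0
tcp_pos: [591.8, -188.1, 206.0]
orientation: [2.652, 1.568, -0.289]
contact_force: [0.5, -0.1, -0.5]
grip_width: 94.0
```

carry_out --pt "1 0 0 0 0 0 0" --pt "1 0 0 0 0 0 0" --pt "1 0 0 0 0 0 0" --pt "1 0 0 0 0 0 0" --pt "1 0 0 0 0 0 0"

```text
time: 14.42
tcp_pos: [590.0, -187.5, 201.6]
orientation: [-0.478, 1.568, 2.864]
contact_force: [0.5, -0.3, -0.5]
grip_width: 94.0
```

```bash
python3 plan.py 590.9 -187.7 203.4 -1.37; python3 - <<'E'
from h import *
p,d,c=shot('wrist','w4.png')
hsv=cv2.cvtColor(p,cv2.COLOR_RGB2HSV)
m=(((hsv[...,0]<6)|(hsv[...,0]>174))&(hsv[...,1]>170)&(hsv[...,2]>60)).astype(np.uint8);P=cloud(c,d);m[~(P[...,2]>100)]=0
v,u=np.nonzero(m);Q=P[v,u];rc=cv2.minAreaRect(Q[Q[:,2]>114][:,:2].astype(np.float32));print(len(u),np.median(Q[:,2]),rc)
Q=Q[Q[:,2]>114];print('tilt',np.linalg.lstsq(np.c_[Q[:,:2]-Q[:,:2].mean(0),np.ones(len(Q))],Q[:,2],rcond=None)[0])
E
```

```text
t 14.42 tcp [ 590.  -187.5  201.6] F [ 0.5 -0.3 -0.5] M [0.06 0.02 0.03] q [ 0.22  0.59  0.07  1.61 -0.05  0.95 -1.06] w 94.0
shift cm [-0.18  0.04 -0.08] turn [0.    0.002 0.001] yaw now -1.37
2863 117.66774146168973 ((590.669677734375, -188.60841369628906), (108.37782287597656, 17.718965530395508), 16.097307205200195)
tilt [-3.40624296e-02  2.03802808e-01  1.18595092e+02]
```

View pics/w4.png

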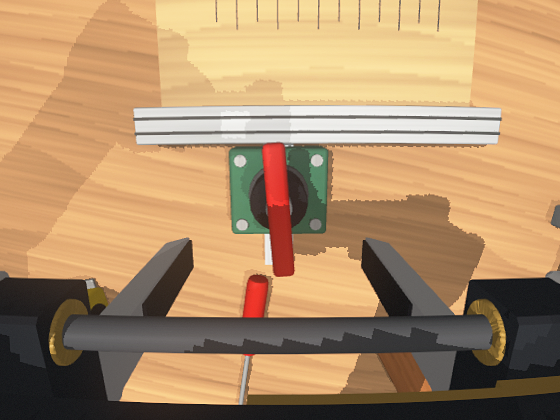

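The final wrist view shows the handle seated over the collar at about (279,195), with its bar from (274,145) to (285,272). The fingers are clear and the screwdriver and offcut are where they were.

```bash
python3 -c "
from h import *
print(workorder.hand_in())"
```

```text
the job is handed in; nothing more can be done
None
```

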